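# Make up two model-making kits

## Task

Make up the two kits for the model workshop: put the red-roofed house, the green tree and the orange-capped glue bottle in the blue tray, and the wooden tower and the amber jar in the yellow tray. Stand each upright on the tray floor in a compartment of its own, and leave the grey-roofed house, the green-capped bottle and the roll of tape where they are.

Things in the scene. Friction and masses are not known exactly. Their poses are not given: they have to be found in the camera images.
- red_house_mid (a point): Loose model house with pale timber walls and a RED gabled roof, 46 long (x, along the ridge) x 34 wide (y) x 62 mm high; the upright walls are the lower 44 mm (grip them across the 34 mm), the roof the upper 18 mm. This point is its centre, half-way up; z up as it stands. 60 g. For the blue tray.
- tree_mid (a point): Loose model tree: dark green upright column, 30 mm diameter from 14 to 56 mm height, then rounded off to its top at 70 mm, on a thin trunk and a brown disc foot of 40 mm diameter, 6 mm thick. This point is its centre, half-way up; z up as it stands. 40 g. For the blue tray.
- orange_glue_mid (a point): Loose white glue bottle with an ORANGE cap and orange band; round, 36 mm diameter up to 54 mm height, cap 25 mm diameter, 80 mm high in all. This point is its centre, half-way up; z up as it stands. 80 g. For the blue tray.
- tower_mid (a point): Loose brown wooden model tower, 30 x 30 mm square (sides along its x and y), 60 mm high, with dark window bands and a dark square on its flat top. This point is its centre, half-way up; z up as it stands. 70 g. For the yellow tray.
- jar_mid (a point): Loose amber glass jar with a black lid, round, 40 mm diameter (lid 42 mm, the upper 14 mm), 56 mm high. This point is its centre, half-way up; z up as it stands. 110 g. For the yellow tray.
- grey_house_mid (a point): Loose model house like the first (46 x 34 x 62 mm) but with a dark GREY roof. Belongs to no kit: leave alone. This point is its centre, half-way up; z up as it stands. 
- green_glue_mid (a point): Loose white glue bottle like the first (36 mm diameter, 80 mm high) but with a GREEN cap and band. Belongs to no kit: leave alone. This point is its centre, half-way up; z up as it stands. 
- tape_mid (a point): Loose roll of brown tape lying flat, 48 mm outer diameter, hole 28 mm, 30 mm high. Belongs to no kit: leave alone. This point is its centre, half-way up; z up as it stands. 
- blue_tray: Blue kit tray fixed to the table, 244 (x) x 100 (y) x 12 mm high, floor 4 mm thick, rim and dividers 4 mm thick standing 8 mm above the floor. Three compartments in a row along its x, each 76 (x) x 92 (y) mm inside, centred at x = -80, 0 and +80 mm, y = 0. Origin: centre of its underside, on the table; z up.
- yellow_tray: Yellow kit tray fixed to the table, 164 (x) x 100 (y) x 12 mm high, floor 4 mm thick, rim and dividers 4 mm thick standing 8 mm above the floor. Two compartments in a row along its x, each 76 (x) x 92 (y) mm inside, centred at x = -40 and +40 mm, y = 0. Origin: centre of its underside, on the table; z up.
There are look-alikes about, which are no part of the job. Leave any purple look-alike of the part that bears red_house_mid alone.

How it is judged:
By the outcome, as a careful person would: the job done as asked, in the order asked, and still so for the second after the job is handed in, with the robot touching nothing.
It also fails if it takes over 134 s, if anything falls off the work surface, if the arm or the gripper's body presses on something with over 40 N, if the wrist force passes 120 N, or if a joint passes its speed limit or range.

## Robot

A 6-joint arm with a two-finger parallel gripper is mounted at the origin on the work surface. World frame = base frame: x ahead of the robot, y to its left, z up, the work surface at z = 0. Lengths are in m, angles in rad, forces in N, time in s.
With the tool pointing down it reaches from about 0.375 to 0.9 m from the base axis. Payload 3.1 kg.
Tool frame: the origin (TCP) lies at the centre of the arm's flange, where the gripper is bolted on; the fingertips stand 173 mm ahead of it and the grasp point (between the pads) lies 155 mm ahead of it; z points along the fingers, y is the line along which they close (so a half turn about z gives the same grasp; the last joint's range is limited). The gripper opens to 85 mm and grips with 20 to 120 N. Pads are 22 mm wide; open, the fingers measure 114 mm over their backs; the gripper's body (76 mm by 85 mm) begins 54 mm behind the grasp point. The pads swing forward as they close: fully open they stand 13 mm farther back than shut.
Start: joints at [-1.419, 0.527, 1.433, -0, 1.181, -0.178], TCP at [0.203, -0.591, 0.405] pointing down, gripper open.
Joint ranges: [-3.08, 3.08], [-0.75, 2.2], [0.22, 2.44], [-1.43, 4.57], [0, 2.65], [-2.85, 2.85]. Speed limits (rad/s): [2.79, 2.79, 3.14, 3.14, 3.14, 3.14].

## Interface

Orientations are given as a rotation vector (axis times angle).
In Python, from station import telemetry, imaging, robot gives the robot as it stands.
- The arm moves only by the tool play_rows, never from a script. Its argument "rows" is a list of rows, each a list of 5 numbers: the shift along the tool's x, y, z in cm, then the turn about the tool's z in degrees, then the opening, from -1 (shut) to 1 (fully open), so that 0 is half open. In form: [[x, y, z, roll, jaw], ...]. A call has 1 to 8 rows; each row is the pose to reach, as a shift and turn from the pose commanded when the call began, along the tool's axes at that moment; what a row does not reach only later rows make up. A row lasts 1/8 s, in which the tool goes at most 62.5 mm and 10.7 degrees, less where a joint would pass 70% of its speed; a pose out of reach is approached as far as the arm can. A call with a gripper value outside its range is refused whole. The fingers move at their own pace and stop on an object; "grip_force" is the grip in N (left out, the last holds). Time passes only in rows, so rows that repeat a pose let the fingers close. It gives the time, the measured TCP pose, the force, the opening and the grip force at its end, in the units of the state.
- telemetry.get_obs(): the state, without advancing time (a new reading comes with each control period).
- imaging.capture(name): name is "side" or "top" or "wrist"; returns a dict with "img" (480x640x3 uint8, red, green, blue), "mtx" (3x3 intrinsics, pixels), "R" (3x3) and "t" (3): a world point X has camera coordinates R X + t. Camera axes: x right, y down, z forward; pixel columns grow to the right and rows downward; lengths in m; the calibration is good to about 2 mm. A picture is of the moment at which its call begins. There is no depth.
- robot.job_done(): hands the job in; it is judged then, once.
The state is a dict: "time_s": time; "joint_pos": joint angles; "dq": joint speeds; "tau": joint torques, N m; "ee_pos": TCP position; "orientation": TCP orientation; "contact_force": force on the tool from outside, world axes, zero at the start; "torque": the same for the moment, N m; "finger_gap": opening from 0.0 (shut) to 1.0 (fully open); "grasp_force": force on a finger pad.
Only numpy, scipy, OpenCV 4.12 (cv2) and the standard library are available. Lean on these libraries where they do the work, as an engineer would, in place of code of your own. Each camera call takes 0.05 s, during which the arm holds its last target. There are 200 camera calls.

## Working session

There is one attempt and no reset: what is moved stays moved. The work goes in short steps, Python scripts to look and compute and a tool call to move; the robot and the scene stay as the last step left them, time stands still between calls to the robot, and variables do not carry over. Pictures are saved under pics/ and viewed, at most 14 in all, crops included, and the job is handed in when it is done.

Besides the shell and the picture viewer there is one more tool, called by a JSON object that holds its "name" and its "arguments", one argument or row to a line. play_rows: Moves the arm, as the interface text tells. Its arguments: {"type":"object","properties":{"rows":{"type":"array","items":{"type":"array","items":{"type":"number"}}},"grip_force":{"type":"number"}},"required":["rows"]}

```bash
mkdir -p pics; ls; python3 - <<'E'
from station import telemetry, imaging
import cv2,numpy as np
for n in("top","side"):
    c=imaging.capture(n); cv2.imwrite(f"pics/{n}0.png",c["img"][:,:,::-1]); print(n,c["mtx"].tolist(),c["R"].round(4).tolist(),c["t"].round(4).tolist())
print(telemetry.get_obs())
E
```

```text
pics
top [[518.578940320897, 0.0, 314.0011045361965], [0.0, 518.578940320897, 238.17146372321685], [0.0, 0.0, 1.0]] [[-0.0173, -0.9997, -0.0164], [-0.9844, 0.0199, -0.175], [0.1753, 0.0131, -0.9844]] [0.0115, 0.5542, 0.8803]
side [[528.0364665494981, 0.0, 325.45183560754725], [0.0, 528.0364665494981, 243.62141960723037], [0.0, 0.0, 1.0]] [[-0.9715, -0.2367, 0.011], [-0.1773, 0.6956, -0.6962], [0.1571, -0.6783, -0.7178]] [0.5434, 0.1256, 0.9181]
{'time_s': 0.1, 'joint_pos': array([-1.41851287e+00,  5.28359312e-01,  1.43377806e+00,  2.40914825e-05,
        1.18141872e+00, -1.78494144e-01]), 'dq': array([-0.00022019, -0.0009073 , -0.00195837,  0.00205498,  0.00078324,
       -0.00197705]), 'tau': array([-1.62967635e-04, -4.43306530e+01, -1.78586859e+01, -1.31200932e-04,
        3.88745946e-03, -1.28420103e-05]), 'ee_pos': array([ 0.20297217, -0.5907917 ,  0.40383845]), 'orientation': array([-3.09678997e+00, -5.16881366e-01, -7.53637721e-05]), 'contact_force': array([-0.41856309,  0.29342301,  0.33024322]), 'torque': array([ 0.03144068,  0.01423291, -0.03927439]), 'grasp_force': 0.0, 'finger_gap': 0.99559776023784}
```

View pics/top0.png

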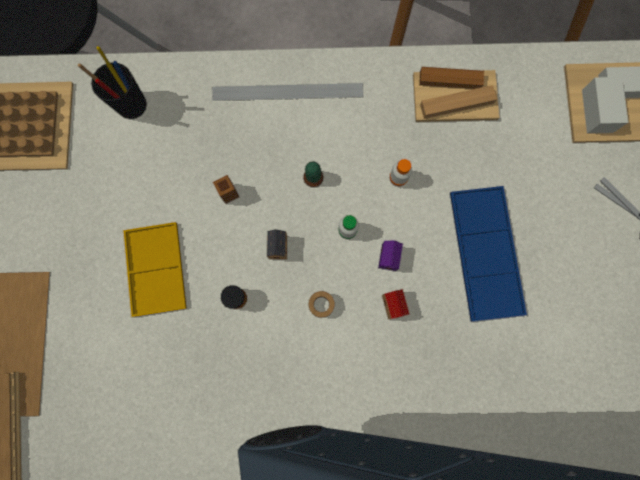

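View pics/side0.png

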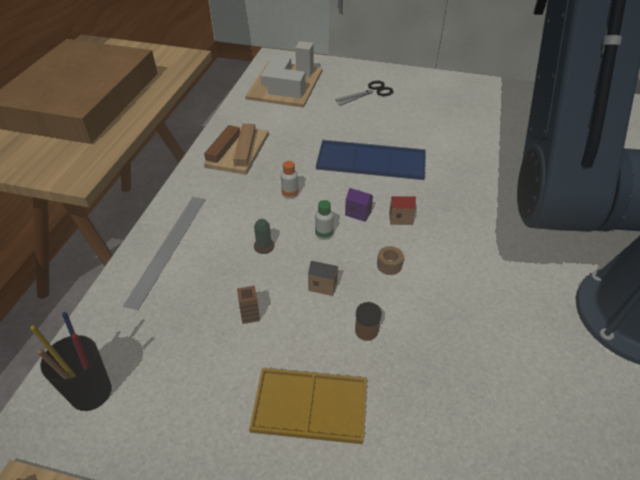

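The red house is at top (397,304), with a purple look-alike at (391,255) and the grey-roofed one at (277,244). The other parts are the tree (313,174), orange glue (402,172), green glue (348,226), tower (226,189), jar (234,297), and tape (321,304). The yellow tray is at (155,270) and the blue tray at (488,253). Only the one at (397,304) has a red roof, and I'll confirm it in a crop.

```bash
cat > h.py <<'E'
from station import telemetry, imaging
import cv2,numpy as np
def ray(c,u,v,z):
    R,t=np.array(c["R"]),np.array(c["t"]); o=-R.T@t
    d=R.T@np.linalg.inv(c["mtx"])@np.array([u,v,1.])
    return o+d*(z-o[2])/d[2]
def mask(c,lo,hi,box):
    h=cv2.cvtColor(c["img"],cv2.COLOR_RGB2HSV); m=cv2.inRange(h,np.array(lo),np.array(hi))
    x0,y0,x1,y1=box; k=np.zeros_like(m); k[y0:y1,x0:x1]=m[y0:y1,x0:x1]
    n,l,s,_=cv2.connectedComponentsWithStats(k)
    return ((l==1+s[1:,4].argmax())*255).astype(np.uint8)
def world_contour(c,m,z):
    p=max(cv2.findContours(m,0,1)[0],key=cv2.contourArea)[:,0]
    return np.array([ray(c,u,v,z)[:2] for u,v in p],np.float32)
E
python3 - <<'E'
from h import *
c=imaging.capture("top")
for n,lo,hi,box,z in [("blue",(100,120,40),(125,255,255),(430,170,545,335),.012),("yellow",(18,120,60),(32,255,255),(110,210,200,330),.012),
 ("redroof",(0,150,60),(6,255,255),(375,280,420,330),.053),("orangecap",(7,150,120),(18,255,255),(385,150,420,175),.08),
 ("tower",(0,60,30),(20,255,255),(205,165,245,210),.03),("jarlid",(0,0,0),(180,255,50),(215,280,250,312),.056),("tree",(70,60,20),(95,255,120),(295,155,330,190),.05),("greencap",(50,120,50),(85,255,255),(335,205,365,240),.08),("purple",(125,80,40),(160,255,255),(370,235,410,275),.053),("grey",(0,0,0),(180,110,75),(262,225,292,262),.053)]:
    m=mask(c,lo,hi,box); w=world_contour(c,m,z); r=cv2.minAreaRect(w*1000)
    print(n,cv2.boundingRect(m),np.round(r[0],1),np.round(r[1],1),round(r[2],1))
i=c["img"][140:330,200:430,::-1]; i=cv2.resize(i,(720,595),interpolation=2); cv2.imwrite("pics/crop.png",i)
E
```

```text
blue (451, 187, 75, 134) [ 528.9 -317.5] [240.8  99.7] 5.4
yellow (123, 222, 64, 95) [510.1 299.3] [164.3 101.9] 7.9
redroof (385, 290, 23, 28) [ 435.3 -140.3] [43.7 31.3] 13.3
orangecap (397, 159, 14, 13) [ 677.2 -160. ] [23.  22.3] 87.4
tower (213, 175, 26, 28) [654.3 164.9] [49.6 31.6] 26.4
jarlid (222, 286, 23, 22) [452.5 144.4] [38.9 36.6] 89.0
tree (306, 162, 14, 20) [678.3   1.7] [23.8 36.2] 89.2
greencap (343, 216, 13, 13) [576.1 -60.6] [20.9 21.4] 88.4
purple (379, 241, 23, 29) [ 521.8 -133.6] [34.8 50.7] 79.3
grey (268, 230, 19, 27) [546.3  67.3] [32.3 47.3] 89.6
```

View pics/crop.png

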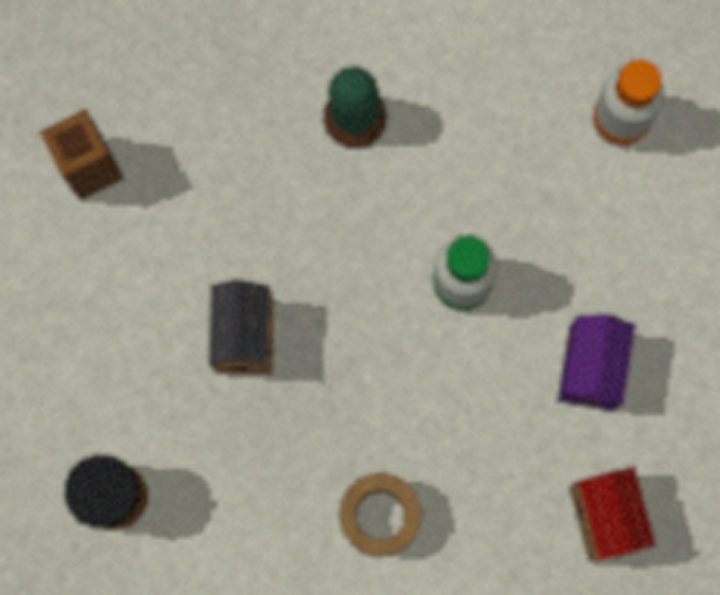

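The crop confirms it: the red-roofed house is at lower right, (612,513) in the crop, and the purple and grey houses are separate. The tower's top centre is at about (76,143) and the tree's foot at about (355,120), also crop pixels.

```bash
cat >> h.py <<'E'
def chain(pts,yaw,start=None):
    """tool-frame xy shifts (cm) between successive world points, tool down with tool x at yaw deg"""
    a=np.radians(yaw); X=np.array([np.cos(a),np.sin(a)]);Y=np.array([np.sin(a),-np.cos(a)])
    p=np.array(telemetry.get_obs()["ee_pos"][:2] if start is None else start)
    for q in pts:
        d=np.array(q)-p; print(q,np.round([d@X*100,d@Y*100],1)); p=np.array(q)
E
python3 - <<'E'
from h import *
c=imaging.capture("top"); s=230/720
print("tower",ray(c,200+76*s,140+143*s,.06).round(4),"treefoot",ray(c,200+355*s,140+118*s,.006).round(4),"treetop",ray(c,200+353*s,140+84*s,.058).round(4), "jarlid",ray(c,200+104*s,140+491*s,.056).round(4),"glue cap",ray(c,200+639*s,140+82*s,.08).round(4))
print("deltas yaw 18.9");chain([(.435,-.140)],18.9)
print("deltas yaw14");chain([(.449,-.325),(.681,.002),(.529,-.3175),(.677,-.160),(.609,-.310)],14,(.435,-.140))
E
```

```text
tower [0.652  0.1616 0.06  ] treefoot [0.6797 0.0008 0.006 ] treetop [0.6845 0.001  0.058 ] jarlid [0.4518 0.144  0.056 ] glue cap [ 0.6749 -0.161   0.08  ]
deltas yaw 18.9
(0.435, -0.14) [ 36.6 -35.1]
deltas yaw14
(0.449, -0.325) [-3.1 18.3]
(0.681, 0.002) [ 30.4 -26.1]
(0.529, -0.3175) [-22.5  27.3]
(0.677, -0.16) [ 18.2 -11.7]
(0.609, -0.31) [-10.2  12.9]
```

{"name": "play_rows", "arguments": {
  "rows": [
    [36.6,-35.1,9,5,1],
    [36.6,-35.1,9,5,1],
    [36.6,-35.1,9,5,1],
    [36.6,-35.1,9,5,1],
    [36.6,-35.1,9,5,1],
    [36.6,-35.1,9,5,1],
    [36.6,-35.1,9,5,1],
    [36.6,-35.1,9,5,1]
  ],
  "grip_force": 30
}}

```text
time_s: 1.2
ee_pos: [0.4292, -0.1518, 0.3172]
orientation: [3.118, 0.381, 0.001]
contact_force: [0.7, 0.8, -0.2]
finger_gap: 1.004
grasp_force: 0.0
```

{"name": "play_rows", "arguments": {
  "rows": [
    [0,0,0,0,1]
  ]
}}

```text
time_s: 1.32
ee_pos: [0.4291, -0.1493, 0.3166]
orientation: [-3.115, -0.394, 0.003]
contact_force: [0.4, 0.3, 0.3]
finger_gap: 1.003
grasp_force: 0.0
```

```bash
python3 - <<'E'
from h import *
from scipy.spatial.transform import Rotation as Ro
o=telemetry.get_obs(); print(o["ee_pos"].round(4),Ro.from_rotvec(o["orientation"]).as_matrix().round(3)); chain([(.435,-.14)],14)
c=imaging.capture("wrist"); cv2.imwrite("pics/w1.png",c["img"][:,:,::-1])
m=mask(c,(0,150,50),(6,255,255),(0,0,640,480)); r=cv2.minAreaRect(world_contour(c,m,.053)*1000); print(r)
E
```

```text
[ 0.4291 -0.1493  0.3166] [[ 0.969  0.249 -0.002]
 [ 0.249 -0.969  0.002]
 [-0.002 -0.002 -1.   ]]
(0.435, -0.14) [ 0.8 -0.8]
((435.21795654296875, -140.5863037109375), (49.2104606628418, 31.54803466796875), 13.08973503112793)
```

View pics/w1.png

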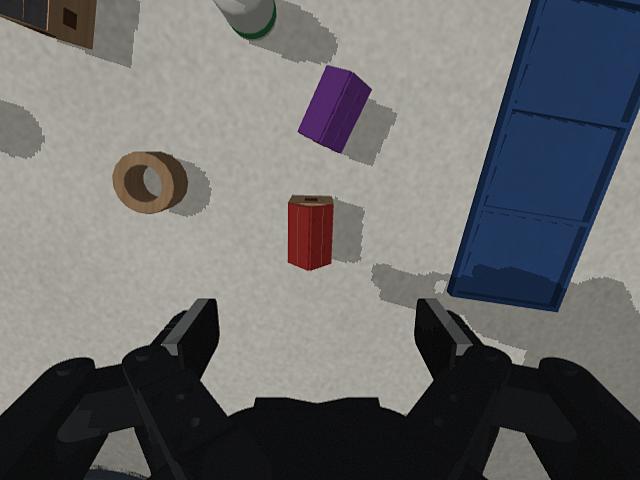

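The wrist view shows the red house, about (311,233), squarely aligned with the jaws. Both cameras agree on its position.

{"name": "play_rows", "arguments": {
  "rows": [
    [0.7,-0.8,5,0,1],
    [0.7,-0.8,10,0,1],
    [0.7,-0.8,13.2,0,1],
    [0.7,-0.8,13.2,0,1],
    [0.7,-0.8,13.2,0,-1],
    [0.7,-0.8,13.2,0,-1],
    [0.7,-0.8,13.2,0,-1],
    [0.7,-0.8,13.2,0,-1]
  ]
}}

```text
time_s: 2.38
ee_pos: [0.4335, -0.1442, 0.1867]
orientation: [3.116, 0.382, 0.003]
contact_force: [-1.2, -1.3, 6.4]
finger_gap: 0.393
grasp_force: 30.9
```

{"name": "play_rows", "arguments": {
  "rows": [
    [0,0,0,0,-1],
    [0,0,-4,0,-1],
    [0,0,-8,0,-1],
    [0,0,-13,0,-1],
    [0,0,-13,0,-1]
  ]
}}

```text
time_s: 3.0
ee_pos: [0.4341, -0.1442, 0.3191]
orientation: [3.112, 0.382, 0.012]
contact_force: [-0.2, 0.8, -1.3]
finger_gap: 0.39
grasp_force: 30.3
```

```bash
python3 - <<'E'
from h import *
c=imaging.capture("wrist"); cv2.imwrite("pics/w2.png",c["img"][:,:,::-1])
chain([(.449,-.325)],14.3)
# tray from the wrist view
m=mask(c,(100,120,25),(125,255,255),(0,0,640,480)); print(cv2.boundingRect(m))
E
```

```text
(0.449, -0.325) [-3.  17.9]
(446, 0, 194, 317)
```

View pics/w2.png

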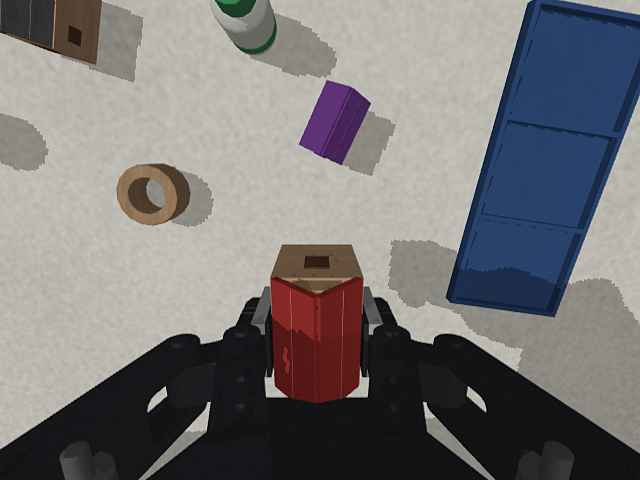

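```bash
python3 - <<'E'
from h import *
c=imaging.capture("wrist")
for p in [(449,298),(555,314),(528,0),(480,213),(587,229),(508,121),(617,136)]: print(p,ray(c,*p,.012).round(4))
E
```

```text
(449, 298) [ 0.4058 -0.2738  0.012 ]
(555, 314) [ 0.4142 -0.3737  0.012 ]
(528, 0) [ 0.6375 -0.2476  0.012 ]
(480, 213) [ 0.4854 -0.2719  0.012 ]
(587, 229) [ 0.4946 -0.3654  0.012 ]
(508, 121) [ 0.5587 -0.2659  0.012 ]
(617, 136) [ 0.5692 -0.3537  0.012 ]
```

{"name": "play_rows", "arguments": {
  "rows": [
    [-3,17.9,0,0,-1],
    [-3,17.9,0,0,-1],
    [-3,17.9,0,0,-1],
    [-3,17.9,0,0,-1],
    [-3,17.9,0,4,-1],
    [-3,17.9,0,4,-1]
  ]
}}

```text
time_s: 3.85
ee_pos: [0.4467, -0.3236, 0.3136]
orientation: [-3.126, -0.274, 0.004]
contact_force: [-0.5, -0.3, -0.2]
finger_gap: 0.395
grasp_force: 30.4
```

{"name": "play_rows", "arguments": {
  "rows": [
    [0.2,0,5,0,-1],
    [0.2,0,10,0,-1],
    [0.2,0,12,0,-1],
    [0.2,0,12,0,-1],
    [0.2,0,12,0,-1]
  ]
}}

```text
time_s: 4.47
ee_pos: [0.4495, -0.3242, 0.1957]
orientation: [3.129, 0.274, 0.0]
contact_force: [-0.2, 0.3, -0.0]
finger_gap: 0.397
grasp_force: 30.8
```

{"name": "play_rows", "arguments": {
  "rows": [
    [0,0,0.3,0,-1],
    [0,0,0.4,0,-1],
    [0,0,0.4,0,-1]
  ]
}}

```text
time_s: 4.85
ee_pos: [0.4493, -0.3246, 0.1917]
orientation: [3.129, 0.273, 0.001]
contact_force: [-0.2, -1.0, -0.5]
finger_gap: 0.395
grasp_force: 30.8
```

{"name": "play_rows", "arguments": {
  "rows": [
    [0,0,0.1,0,-0.1],
    [0,0,0.1,0,0.2],
    [0,0,0.1,0,0.2],
    [0,0,0.1,0,0.2],
    [0,0,-5,0,0.2],
    [0,0,-10,0,0.2],
    [0,0,-12,0,0.2],
    [0,0,-12,0,0.2]
  ]
}}

```text
time_s: 5.85
ee_pos: [0.4496, -0.3248, 0.3131]
orientation: [3.126, 0.272, 0.004]
contact_force: [-0.8, 0.7, -0.7]
finger_gap: 0.603
grasp_force: 0.0
```

```bash
cat >> h.py <<'E'
def yaw():
    M=cv2.Rodrigues(np.array(telemetry.get_obs()["orientation"]))[0]; return np.degrees(np.arctan2(M[1,0],M[0,0]))
E
python3 - <<'E'
from h import *
print(yaw(),telemetry.get_obs()["ee_pos"]); chain([(.682,.001),(.530,-.316),(.6755,-.1605),(.609,-.310),(.652,.162)],yaw())
c=imaging.capture("wrist"); cv2.imwrite("pics/w3.png",c["img"][:,:,::-1])
E
```

```text
9.956992068311223 [ 0.44962294 -0.32484077  0.31309033]
(0.682, 0.001) [ 28.5 -28.1]
(0.53, -0.316) [-20.5  28.6]
(0.6755, -0.1605) [ 17.  -12.8]
(0.609, -0.31) [-9.1 13.6]
(0.652, 0.162) [ 12.4 -45.7]
```

View pics/w3.png

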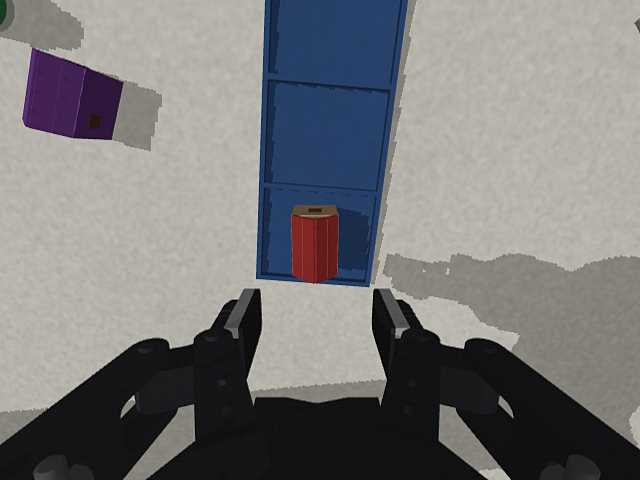

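The house stands upright in the near blue compartment, at about (315,245). Next is the tree.

{"name": "play_rows", "arguments": {
  "rows": [
    [28.5,-28.1,0,0,1],
    [28.5,-28.1,0,0,1],
    [28.5,-28.1,0,0,1],
    [28.5,-28.1,0,0,1],
    [28.5,-28.1,0,0,1],
    [28.5,-28.1,0,0,1],
    [28.5,-28.1,0,0,1],
    [28.5,-28.1,0,0,1]
  ]
}}

```text
time_s: 6.9
ee_pos: [0.6815, 0.0035, 0.3088]
orientation: [-3.128, -0.278, 0.005]
contact_force: [0.5, -0.0, 0.8]
finger_gap: 1.0
grasp_force: 0.0
```

```bash
python3 - <<'E'
from h import *
y=yaw();print(y,telemetry.get_obs()["ee_pos"])
c=imaging.capture("wrist"); cv2.imwrite("pics/w4.png",c["img"][:,:,::-1])
m=mask(c,(65,60,10),(95,255,160),(150,50,500,290)); w=world_contour(c,m,.05); print(cv2.boundingRect(m),cv2.minAreaRect(w*1000)); chain([(.682,.001)],y)
E
```

```text
10.148215750733259 [0.68152345 0.00354361 0.30876922]
(299, 220, 42, 51) ((684.3107299804688, 3.976490020751953), (37.57947540283203, 28.963071823120117), 16.786819458007812)
(0.682, 0.001) [0.1 0.1]
```

View pics/w4.png

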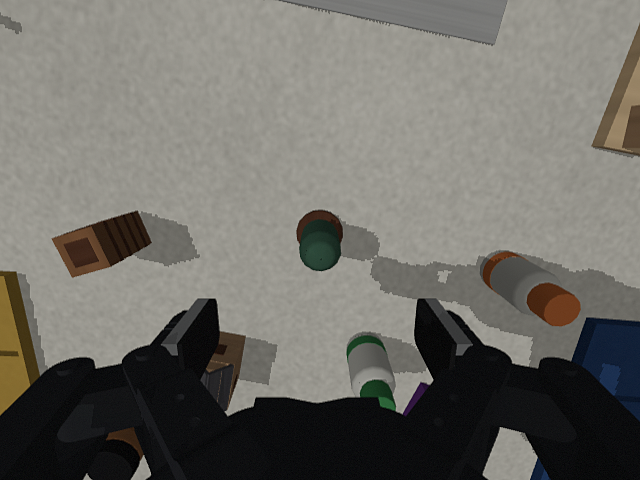

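The tree is centred between the jaws, foot at about (319,231). Going down now.

{"name": "play_rows", "arguments": {
  "rows": [
    [0.1,0.1,5,0,1],
    [0.1,0.1,10,0,1],
    [0.1,0.1,11.9,0,1],
    [0.1,0.1,11.9,0,1],
    [0.1,0.1,11.9,0,-1],
    [0.1,0.1,11.9,0,-1],
    [0.1,0.1,11.9,0,-1],
    [0.1,0.1,11.9,0,-1]
  ]
}}

```text
time_s: 7.95
ee_pos: [0.6831, 0.0007, 0.194]
orientation: [3.129, 0.273, 0.004]
contact_force: [-1.4, -0.3, 6.2]
finger_gap: 0.338
grasp_force: 30.4
```

{"name": "play_rows", "arguments": {
  "rows": [
    [0,0,0,0,-1],
    [0,0,-4,0,-1],
    [0,0,-8,0,-1],
    [0,0,-12,0,-1],
    [0,0,-12,0,-1]
  ]
}}

```text
time_s: 8.57
ee_pos: [0.6838, 0.0006, 0.3164]
orientation: [3.128, 0.273, 0.013]
contact_force: [-1.0, -0.1, -0.9]
finger_gap: 0.343
grasp_force: 29.8
```

```bash
python3 - <<'E'
from h import *
y=yaw();print(y); chain([(.530,-.318)],y)
E
```

```text
9.969661110176117
(0.53, -0.318) [-20.7  28.7]
```

{"name": "play_rows", "arguments": {
  "rows": [
    [-20.7,28.7,0,0,-1],
    [-20.7,28.7,0,0,-1],
    [-20.7,28.7,0,0,-1],
    [-20.7,28.7,0,0,-1],
    [-20.7,28.7,0,0,-1],
    [-20.7,28.7,0,0,-1],
    [-20.7,28.7,0,4,-1],
    [-20.7,28.7,0,4,-1]
  ]
}}

```text
time_s: 9.57
ee_pos: [0.5275, -0.318, 0.3108]
orientation: [-3.135, -0.162, 0.003]
contact_force: [0.2, -0.4, -0.2]
finger_gap: 0.341
grasp_force: 29.9
```

{"name": "play_rows", "arguments": {
  "rows": [
    [0,0,5,0,-1],
    [0,0,9,0,-1],
    [0,0,11,0,-1],
    [0,0,11,0,-1],
    [0,0,11,0,-1]
  ]
}}

```text
time_s: 10.2
ee_pos: [0.5289, -0.3179, 0.2035]
orientation: [3.136, 0.164, 0.003]
contact_force: [-0.8, -0.5, 0.1]
finger_gap: 0.339
grasp_force: 30.1
```

{"name": "play_rows", "arguments": {
  "rows": [
    [0,0,0.3,0,-1],
    [0,0,0.4,0,-1],
    [0,0,0.4,0,-1]
  ]
}}

```text
time_s: 10.58
ee_pos: [0.5283, -0.3179, 0.1987]
orientation: [3.137, 0.163, 0.001]
contact_force: [-0.4, 0.7, -1.2]
finger_gap: 0.337
grasp_force: 30.0
```

{"name": "play_rows", "arguments": {
  "rows": [
    [0,0,0.1,0,-0.1],
    [0,0,0.1,0,0.2],
    [0,0,0.1,0,0.2],
    [0,0,0.1,0,0.2],
    [0,0,-5,0,0.2],
    [0,0,-10,0,0.2],
    [0,0,-12,0,0.2],
    [0,0,-12,0,0.2]
  ]
}}

```text
time_s: 11.58
ee_pos: [0.5287, -0.3181, 0.3203]
orientation: [3.134, 0.163, 0.005]
contact_force: [-0.3, 0.1, 0.4]
finger_gap: 0.6
grasp_force: 0.0
```

```bash
python3 - <<'E'
from h import *
y=yaw();print(y,telemetry.get_obs()["ee_pos"]); chain([(.6755,-.1605),(.609,-.310),(.652,.162)],y)
c=imaging.capture("wrist"); cv2.imwrite("pics/w5.png",c["img"][:,:,::-1])
E
```

```text
5.9603444732095685 [ 0.52870353 -0.31806968  0.32034982]
(0.6755, -0.1605) [ 16.2 -14.1]
(0.609, -0.31) [-8.2 14.2]
(0.652, 0.162) [  9.2 -46.5]
```

View pics/w5.png

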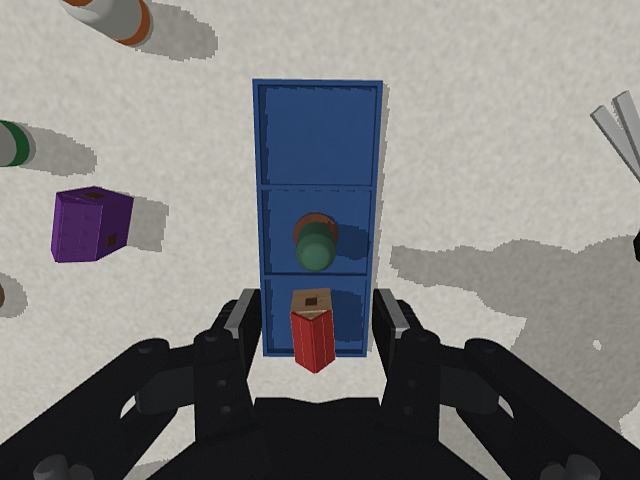

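The tree stands upright in the middle compartment, at about (316,240). Next is the orange glue.

{"name": "play_rows", "arguments": {
  "rows": [
    [16.2,-14.1,0,0,1],
    [16.2,-14.1,0,0,1],
    [16.2,-14.1,0,0,1],
    [16.2,-14.1,0,0,1],
    [16.2,-14.1,0,0,1],
    [16.2,-14.1,0,0,1]
  ]
}}

```text
time_s: 12.38
ee_pos: [0.674, -0.1611, 0.3165]
orientation: [-3.136, -0.163, 0.005]
contact_force: [0.2, -0.1, -0.8]
finger_gap: 0.999
grasp_force: 0.0
```

```bash
python3 - <<'E'
from h import *
y=yaw();print(y,telemetry.get_obs()["ee_pos"])
c=imaging.capture("wrist")
m=mask(c,(5,150,50),(16,255,255),(250,230,420,380)); w=world_contour(c,m,.075); print(cv2.boundingRect(m),cv2.minAreaRect(w*1000)); chain([(.6755,-.1605)],y)
E
```

```text
5.945025642099993 [ 0.67398073 -0.16109659  0.31652596]
(300, 230, 37, 41) ((678.3385620117188, -159.9913787841797), (27.783061981201172, 23.959348678588867), 6.058835983276367)
(0.6755, -0.1605) [ 0.2 -0.1]
```

{"name": "play_rows", "arguments": {
  "rows": [
    [0.2,0,5,0,1],
    [0.2,0,10,0,1],
    [0.2,0,13.1,0,1],
    [0.2,0,13.1,0,1],
    [0.2,0,13.1,0,-1],
    [0.2,0,13.1,0,-1],
    [0.2,0,13.1,0,-1],
    [0.2,0,13.1,0,-1]
  ]
}}

```text
time_s: 13.42
ee_pos: [0.6772, -0.1608, 0.1889]
orientation: [3.136, 0.163, 0.003]
contact_force: [-1.0, -0.8, 4.8]
finger_gap: 0.412
grasp_force: 30.4
```

{"name": "play_rows", "arguments": {
  "rows": [
    [0,0,0,0,-1],
    [0,0,-4,0,-1],
    [0,0,-8,0,-1],
    [0,0,-13,0,-1],
    [0,0,-13,0,-1]
  ]
}}

```text
time_s: 14.05
ee_pos: [0.6783, -0.1608, 0.3225]
orientation: [3.133, 0.163, 0.015]
contact_force: [0.8, 0.1, -1.0]
finger_gap: 0.41
grasp_force: 30.4
```

```bash
python3 - <<'E'
from h import *
y=yaw();print(y); chain([(.609,-.310)],y)
E
```

```text
5.971911091925542
(0.609, -0.31) [-8.4 14.1]
```

{"name": "play_rows", "arguments": {
  "rows": [
    [-8.4,14.1,0,0,-1],
    [-8.4,14.1,0,0,-1],
    [-8.4,14.1,0,0,-1],
    [-8.4,14.1,0,0,-1],
    [-8.4,14.1,4,0,-1],
    [-8.4,14.1,8,0,-1],
    [-8.4,14.1,11.8,0,-1],
    [-8.4,14.1,11.8,0,-1]
  ]
}}

```text
time_s: 15.05
ee_pos: [0.6072, -0.3076, 0.1957]
orientation: [-3.132, -0.165, 0.009]
contact_force: [-1.0, 0.6, -0.2]
finger_gap: 0.417
grasp_force: 31.4
```

{"name": "play_rows", "arguments": {
  "rows": [
    [0,0,0,0,-1],
    [0,0,0,0,-1]
  ]
}}

```text
time_s: 15.3
ee_pos: [0.6084, -0.3093, 0.201]
orientation: [3.136, 0.164, 0.003]
contact_force: [-0.7, -0.9, -1.2]
finger_gap: 0.412
grasp_force: 31.4
```

{"name": "play_rows", "arguments": {
  "rows": [
    [0,0,0.4,0,-1],
    [0,0,0.7,0,-1],
    [0,0,0.7,0,-1]
  ]
}}

```text
time_s: 15.68
ee_pos: [0.6078, -0.3095, 0.1923]
orientation: [-3.137, -0.163, 0.0]
contact_force: [-0.1, 0.6, -1.6]
finger_gap: 0.416
grasp_force: 31.4
```

{"name": "play_rows", "arguments": {
  "rows": [
    [0,0,0.1,0,-0.1],
    [0,0,0.1,0,0.2],
    [0,0,0.1,0,0.2],
    [0,0,0.1,0,0.2],
    [0,0,-5,0,0.2],
    [0,0,-10,0,0.2],
    [0,0,-13,0,0.2],
    [0,0,-13,0,0.2]
  ]
}}

```text
time_s: 16.68
ee_pos: [0.6087, -0.31, 0.3259]
orientation: [3.133, 0.163, 0.009]
contact_force: [0.1, -0.3, -1.1]
finger_gap: 0.601
grasp_force: 0.0
```

```bash
python3 - <<'E'
from h import *
y=yaw();print(y,telemetry.get_obs()["ee_pos"]); chain([(.652,.162)],y)
c=imaging.capture("wrist"); cv2.imwrite("pics/w6.png",c["img"][:,:,::-1])
E
```

```text
5.960448503970473 [ 0.6086663  -0.30996841  0.32585535]
(0.652, 0.162) [  9.2 -46.5]
```

View pics/w6.png

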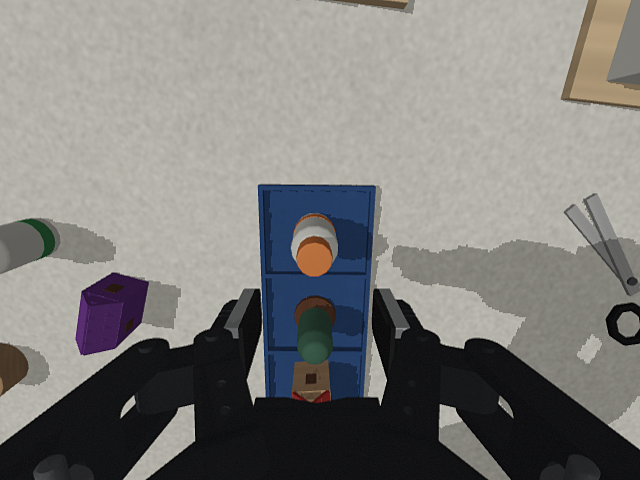

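The glue stands upright in the far compartment, at about (314,245), so the blue kit is complete. Next is the tower, whose sides lie at about 27°.

{"name": "play_rows", "arguments": {
  "rows": [
    [9.2,-46.5,0,-10,1],
    [9.2,-46.5,0,-21,1],
    [9.2,-46.5,0,-21,1],
    [9.2,-46.5,0,-21,1],
    [9.2,-46.5,0,-21,1],
    [9.2,-46.5,0,-21,1],
    [9.2,-46.5,0,-21,1],
    [9.2,-46.5,0,-21,1]
  ]
}}

```text
time_s: 17.73
ee_pos: [0.6501, 0.1658, 0.3199]
orientation: [-3.053, -0.736, 0.006]
contact_force: [0.5, 0.2, -0.8]
finger_gap: 0.997
grasp_force: 0.0
```

{"name": "play_rows", "arguments": {
  "rows": [
    [0,0,0.5,0,1],
    [0,0,1,0,1],
    [0,0,1,0,1]
  ]
}}

```text
time_s: 18.1
ee_pos: [0.6508, 0.161, 0.3108]
orientation: [-3.056, -0.729, 0.005]
contact_force: [0.4, -0.7, -0.5]
finger_gap: 1.001
grasp_force: 0.0
```

```bash
python3 - <<'E'
from h import *
y=yaw();print(y,telemetry.get_obs()["ee_pos"]); chain([(.652,.162)],y)
c=imaging.capture("wrist"); cv2.imwrite("pics/w7.png",c["img"][:,:,::-1])
E
```

```text
26.844577403247975 [0.65083284 0.1609617  0.31075442]
(0.652, 0.162) [ 0.2 -0. ]
```

View pics/w7.png

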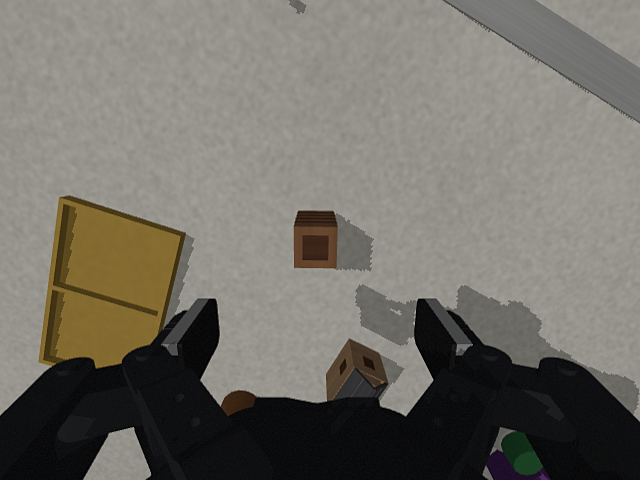

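The tower, at about (315,245), is square to the jaws.

```bash
python3 - <<'E'
from h import *
c=imaging.capture("wrist")
for p in [(63,197),(186,233),(41,362),(55,288),(157,314)]: print(p,ray(c,*p,.012).round(4))
E
```

```text
(63, 197) [0.5865 0.3597 0.012 ]
(186, 233) [0.6033 0.2603 0.012 ]
(41, 362) [0.4238 0.3376 0.012 ]
(55, 288) [0.5045 0.3451 0.012 ]
(157, 314) [0.5209 0.2569 0.012 ]
```

{"name": "play_rows", "arguments": {
  "rows": [
    [0.2,0,5,0,1],
    [0.2,0,10,0,1],
    [0.2,0,12.5,0,1],
    [0.2,0,12.5,0,1],
    [0.2,0,12.5,0,-1],
    [0.2,0,12.5,0,-1],
    [0.2,0,12.5,0,-1],
    [0.2,0,12.5,0,-1]
  ]
}}

```text
time_s: 19.2
ee_pos: [0.6535, 0.1635, 0.1889]
orientation: [3.055, 0.732, 0.004]
contact_force: [0.1, -0.9, 5.4]
finger_gap: 0.351
grasp_force: 30.2
```

{"name": "play_rows", "arguments": {
  "rows": [
    [0,0,0,0,-1],
    [0,0,-4,0,-1],
    [0,0,-8,0,-1],
    [0,0,-13,0,-1],
    [0,0,-13,0,-1]
  ]
}}

```text
time_s: 19.82
ee_pos: [0.6544, 0.1637, 0.3224]
orientation: [3.053, 0.732, 0.016]
contact_force: [-0.3, 0.2, 0.1]
finger_gap: 0.347
grasp_force: 29.9
```

```bash
python3 - <<'E'
from h import *
y=yaw();print(y); chain([(.550,.304)],y)
E
```

```text
26.970675330413403
(0.55, 0.304) [ -2.9 -17.2]
```

{"name": "play_rows", "arguments": {
  "rows": [
    [-2.8,-17.2,0,5,-1],
    [-2.8,-17.2,0,10,-1],
    [-2.8,-17.2,0,15,-1],
    [-2.8,-17.2,0,19,-1],
    [-2.8,-17.2,3,19,-1],
    [-2.8,-17.2,7,19,-1],
    [-2.8,-17.2,11.5,19,-1],
    [-2.8,-17.2,11.5,19,-1]
  ]
}}

```text
time_s: 20.82
ee_pos: [0.5476, 0.3033, 0.1977]
orientation: [3.131, 0.218, -0.017]
contact_force: [-0.6, 0.3, 0.2]
finger_gap: 0.344
grasp_force: 30.0
```

{"name": "play_rows", "arguments": {
  "rows": [
    [0,0,0,0,-1],
    [0,0,0,0,-1]
  ]
}}

```text
time_s: 21.08
ee_pos: [0.5508, 0.3044, 0.2043]
orientation: [-3.133, -0.218, -0.006]
contact_force: [1.7, 1.0, -0.8]
finger_gap: 0.351
grasp_force: 30.0
```

Target z is .194, so go down 1.0.

{"name": "play_rows", "arguments": {
  "rows": [
    [0,0,0.5,0,-1],
    [0,0,1.0,0,-1],
    [0,0,1.0,0,-1]
  ]
}}

```text
time_s: 21.45
ee_pos: [0.5503, 0.3041, 0.1928]
orientation: [-3.134, -0.218, -0.002]
contact_force: [0.3, 0.8, 1.8]
finger_gap: 0.351
grasp_force: 30.3
```

{"name": "play_rows", "arguments": {
  "rows": [
    [0,0,0.1,0,-0.1],
    [0,0,0.1,0,0.2],
    [0,0,0.1,0,0.2],
    [0,0,0.1,0,0.2],
    [0,0,-5,0,0.2],
    [0,0,-10,0,0.2],
    [0,0,-12.5,0,0.2],
    [0,0,-12.5,0,0.2]
  ]
}}

```text
time_s: 22.45
ee_pos: [0.5506, 0.3044, 0.3199]
orientation: [-3.133, -0.218, -0.008]
contact_force: [0.4, -0.2, -0.1]
finger_gap: 0.597
grasp_force: 0.0
```

```bash
python3 - <<'E'
from h import *
y=yaw();print(y,telemetry.get_obs()["ee_pos"]); chain([(.452,.144)],y)
c=imaging.capture("wrist"); cv2.imwrite("pics/w8.png",c["img"][:,:,::-1])
E
```

```text
7.9588953300369045 [0.55062304 0.30435331 0.31985853]
(0.452, 0.144) [-12.   14.5]
```

View pics/w8.png

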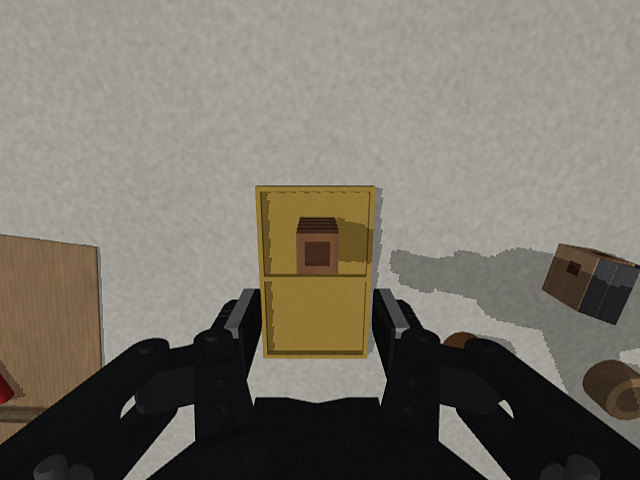

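The tower stands upright in the far yellow compartment, at about (317,240). Next is the jar.

{"name": "play_rows", "arguments": {
  "rows": [
    [-12,14.5,0,0,1],
    [-12,14.5,0,0,1],
    [-12,14.5,0,0,1],
    [-12,14.5,0,0,1],
    [-12,14.5,0,0,1],
    [-12,14.5,0,0,1]
  ]
}}

```text
time_s: 23.25
ee_pos: [0.4522, 0.1446, 0.3169]
orientation: [-3.134, -0.219, -0.001]
contact_force: [0.7, 0.3, -0.1]
finger_gap: 1.006
grasp_force: 0.0
```

```bash
python3 - <<'E'
from h import *
y=yaw();print(y,telemetry.get_obs()["ee_pos"])
c=imaging.capture("wrist")
m=mask(c,(0,0,0),(180,255,45),(250,180,400,295)); w=world_contour(c,m,.05); print(cv2.boundingRect(m),cv2.minAreaRect(w*1000)); chain([(.452,.144)],y)
cv2.imwrite("pics/w9.png",c["img"][:,:,::-1])
E
```

```text
8.012241440069236 [0.45220557 0.14462108 0.31694468]
(285, 216, 57, 58) ((452.8104553222656, 148.99156188964844), (43.35831832885742, 41.22383117675781), 23.056543350219727)
(0.452, 0.144) [-0.   0.1]
```

View pics/w9.png

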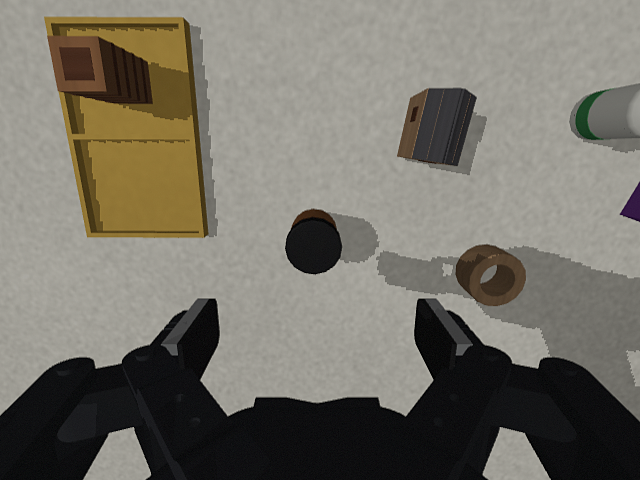

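The jar, at about (313,243), is near-centred, and the right-hand finger has clear room from the tape.

{"name": "play_rows", "arguments": {
  "rows": [
    [0,-0.2,5,0,1],
    [0,-0.2,10,0,1],
    [0,-0.2,13.7,0,1],
    [0,-0.2,13.7,0,1],
    [0,-0.2,13.7,0,-1],
    [0,-0.2,13.7,0,-1],
    [0,-0.2,13.7,0,-1],
    [0,-0.2,13.7,0,-1]
  ]
}}

```text
time_s: 24.3
ee_pos: [0.4515, 0.1461, 0.1819]
orientation: [-3.134, -0.218, -0.006]
contact_force: [-0.5, 2.1, 8.3]
finger_gap: 0.47
grasp_force: 29.3
```

{"name": "play_rows", "arguments": {
  "rows": [
    [0,0,0,0,-1],
    [0,0,-4,0,-1],
    [0,0,-8,0,-1],
    [0,0,-13,0,-1],
    [0,0,-13,0,-1]
  ]
}}

```text
time_s: 24.92
ee_pos: [0.4518, 0.1459, 0.3141]
orientation: [3.134, 0.218, 0.015]
contact_force: [0.2, -0.2, -1.6]
finger_gap: 0.471
grasp_force: 31.0
```

```bash
python3 - <<'E'
from h import *
y=yaw();print(y); chain([(.4715,.294)],y)
E
```

```text
7.9632026422704545
(0.4715, 0.294) [  4.  -14.4]
```

{"name": "play_rows", "arguments": {
  "rows": [
    [4,-14.4,0,0,-1],
    [4,-14.4,0,0,-1],
    [4,-14.4,0,0,-1],
    [4,-14.4,0,0,-1],
    [4,-14.4,4,0,-1],
    [4,-14.4,8,0,-1],
    [4,-14.4,11.5,0,-1],
    [4,-14.4,11.5,0,-1]
  ]
}}

```text
time_s: 25.92
ee_pos: [0.4691, 0.2921, 0.1926]
orientation: [3.131, 0.216, -0.013]
contact_force: [-0.6, 0.1, -0.4]
finger_gap: 0.471
grasp_force: 31.1
```

{"name": "play_rows", "arguments": {
  "rows": [
    [0,0,0,0,-1],
    [0,0,0,0,-1]
  ]
}}

```text
time_s: 26.18
ee_pos: [0.4712, 0.2939, 0.1969]
orientation: [-3.133, -0.217, -0.004]
contact_force: [0.9, -0.7, -1.3]
finger_gap: 0.472
grasp_force: 31.1
```

{"name": "play_rows", "arguments": {
  "rows": [
    [0,0,0.5,0,-1],
    [0,0,0.9,0,-1],
    [0,0,0.9,0,-1]
  ]
}}

```text
time_s: 26.55
ee_pos: [0.4705, 0.294, 0.1862]
orientation: [3.134, 0.218, -0.001]
contact_force: [-0.7, -1.0, -0.7]
finger_gap: 0.477
grasp_force: 31.1
```

{"name": "play_rows", "arguments": {
  "rows": [
    [0,0,0.1,0,0.1],
    [0,0,0.1,0,0.2],
    [0,0,0.1,0,0.25],
    [0,0,0.1,0,0.25],
    [0,0,-5,0,0.25],
    [0,0,-10,0,0.25],
    [0,0,-15,0,0.25],
    [0,0,-15,0,0.25]
  ]
}}

```text
time_s: 27.55
ee_pos: [0.4718, 0.2945, 0.3406]
orientation: [-3.131, -0.218, -0.015]
contact_force: [1.1, -0.5, -1.0]
finger_gap: 0.627
grasp_force: 0.0
```

{"name": "play_rows", "arguments": {
  "rows": [
    [0,0,0,0,0.25],
    [0,0,0,0,0.25]
  ]
}}

```text
time_s: 27.8
ee_pos: [0.47, 0.2937, 0.3348]
orientation: [3.133, 0.218, -0.005]
contact_force: [-0.5, -0.4, -0.1]
finger_gap: 0.625
grasp_force: 0.0
```

```bash
python3 - <<'E'
from h import *
a=imaging.capture("side")["img"][120:450,180:450]; b=imaging.capture("wrist")["img"]
o=np.hstack([cv2.resize(a,(400,480)),cv2.resize(b,(400,300),interpolation=3) if 0 else cv2.copyMakeBorder(cv2.resize(b,(400,300)),90,90,0,0,0)])
cv2.imwrite("pics/end.png",o[:,:,::-1])
E
```

```text
(no output)
```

View pics/end.png

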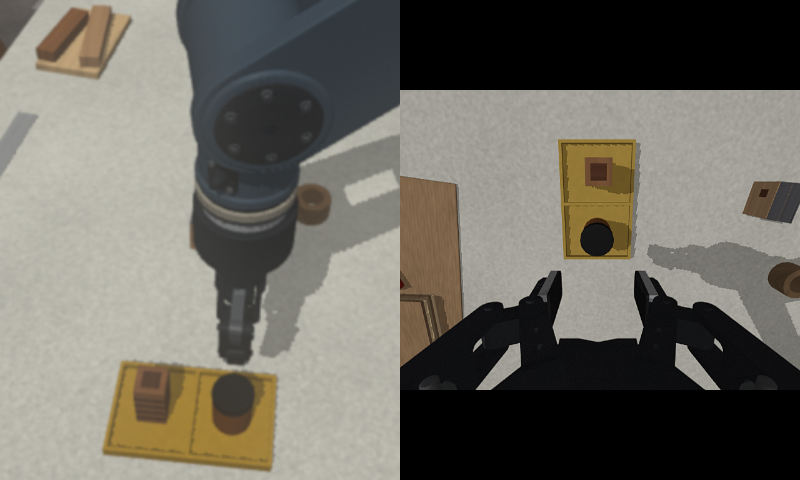

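The picture shows the tower (side view 152,394) and the jar (234,402) upright in separate yellow compartments, clear of the gripper. The blue kit was seen complete in the earlier wrist view, and the arm has not gone near it since. I'm handing the job in.

```bash
python3 -c "
from station import robot; print(robot.job_done())"
```

```text
the job is handed in; nothing more can be done
None
```

Both kits are made up and handed in at about 28 s: the red-roofed house, tree and orange-capped glue stand upright in the blue tray, and the tower and jar in the yellow tray, each in its own compartment, and I moved nothing else.

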